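# Undo a left-hand clamp nut and draw out the slicer's cutter plate

### The job

The cutter plate of the vegetable slicer has to come out for washing. Its red wing nut has a reverse (left-hand) thread, so push the wings round clockwise until it is unscrewed and clear of the plate; then, by its upright tab, slide the green plate out of the slicer, without lifting it up, until it lies flat, straight and wholly on the chopping board. Do not disturb the other things on the table.

Things in the scene. Friction and masses are not known exactly. Their poses are not given: they have to be found in the camera images.
- slicer: Fixed white vegetable slicer: base 100 (x) by 155 (y) by 24 mm high, plus two grey side rails (tops 38 mm above the table) that guide the plate. Origin on the table under the stud axis; the base reaches 55 mm to its +y and 100 mm to its -y. The plate slides out along the slicer's -y, over the open end. The steel stud (cap 15 mm wide) stands to 84 mm above the table. Yaw varies a little.
- clamp_nut (a joint): Angle (rad) of the red wing nut on the upright stud. LEFT-HAND thread: it grows as the nut turns CLOCKWISE seen from above (unscrewing), rising 8 mm a turn. 0 = tight (stop), 6.6 = fully unscrewed (stop; the nut is captive). Starts at 0 to 1.2. Up to 4.4 its collar sits in the plate's recess and locks the plate; above that it is clear. Stays where left; 2 to 3 N on a wing turns it.
- nut_hub (a point): On the stud axis, half-way up the nut's wings. The nut is red: hub 25 mm wide, two opposite wings 9 mm thick that reach 42 mm from the axis and are 25 mm high (12.5 mm above and below this point). This point is 52 mm above the table when tight, 60 mm when fully unscrewed. Its x axis points along one wing.
- nut_wing (a point): Point in the middle of one of the two wings, 33 mm from the axis, at the height of nut_hub.
- cutter_plate: Loose green-topped cutter plate with steel blade, 68 (x) by 135 (y) by 10 mm, 0.15 to 0.28 kg. Origin at the centre of its underside; axes as the slicer's. Starts fully home in the slicer, underside 24 mm above the table, the open slot at its +y end round the stud, origin 27.5 mm to the slicer's -y of the stud axis.
- pull_tab (a point): Centre of the plate's upright green pull tab: 40 mm wide (x), 8 mm thick (y), rising 30 mm above the plate's upper face (15 mm above and below this point). It stands near the plate's -y end, 60.5 mm from the plate's origin. At the start 42 mm of clear room lie between it and the sweep of the nut's wings.
- chopping_board: Fixed wooden chopping board, 145 (x) by 235 (y) by 22 mm, origin at the centre of its underside, axes as the slicer's. It lies against the open -y end of the slicer with a gap of up to 10 mm, its top 2 mm below the slicer's bed.
- phone_second: Black phone lying flat, 152x75x9 mm, at the left side. Origin at the centre of its underside. Bystander.
- oil_bottle: Dark green oil bottle with yellow cap, 61x62x268 mm, in the far left corner. Origin at the centre of its underside. Bystander.
- mustard_jar: Mustard jar with red lid, 62x62x86 mm, at the back edge. Origin at the centre of its underside. Bystander.
- spice_a: Spice jar with black lid, 41x41x105 mm, at the far right. Origin at the centre of its underside. Bystander.
- spice_b: Second spice jar with black lid, 41x41x105 mm, at the far right. Origin at the centre of its underside. Bystander.
- mug_1: Small striped cup with handle, 65x92x49 mm, on the right. Origin at the centre of its underside. Bystander.
- plate_1: Small white plate with red rim, 114x115x18 mm, near the robot. Origin at the centre of its underside. Bystander.

How it is judged:
On the way, in this order (a step that is already met when the one before it is completed fails the run):
1. the clamp nut is unscrewed clockwise until it is clear of the plate (value of joint clamp_nut above 4.4 rad), for 0.2 s.
2. the cutter plate has been drawn out over the slicer's open end (y of cutter_plate in the frame of slicer below -0.12 m), for 0.1 s.
At the end, for the whole second after the job is handed in: The nut is still unscrewed (joint above 4.4 rad) and the cutter plate rests flat (within 0.1 rad) and at rest wholly on the chopping board: its centre within 52 mm of the board's centre along the board and 40 mm across it, turned less than 0.3 rad from the board's long direction (value of joint clamp_nut above 4.4 rad and y of cutter_plate in the frame of chopping_board between -0.052 and 0.052 m and x of cutter_plate in the frame of chopping_board between -0.04 and 0.04 m and z of cutter_plate in the frame of chopping_board between 0.017 and 0.027 m and angle between cutter_plate's own z axis and vertical below 0.1 rad and angle between the y axis of cutter_plate and the y axis of chopping_board, either way round below 0.3 rad and linear speed of cutter_plate below 0.02 m/s); the robot touches nothing.
It fails at once if the cutter plate is lifted (underside centre more than 60 mm above the table) (height (world z) of cutter_plate above 0.06 m).
It fails at once if a bystander is moved more than 30 mm (distance of any of phone_second, oil_bottle, mustard_jar, spice_a, spice_b, mug_1, plate_1 from where it was at the start of the episode above 0.03 m).
It also fails if it takes over 62 s, if anything falls off the work surface, if the arm or the gripper's body presses on something with over 40 N, if the wrist force passes 120 N, or if a joint passes its speed limit or range.

### The arm

A 6-joint arm with a two-finger parallel gripper is mounted at the origin on the work surface; the furniture and walls round the work are solid. World frame = base frame: x ahead of the robot, y to its left, z up, the work surface at z = 0. Lengths are in m, angles in rad, forces in N, time in s.
With the tool pointing down it reaches from about 0.275 to 0.725 m from the base axis. Payload 5.6 kg.
Tool frame: the origin (TCP) lies at the very end of the fingers, on their centre line; the grasp point (between the pads) lies 19 mm behind it; z points along the fingers, y is the line along which they close (so a half turn about z gives the same grasp; the last joint's range is limited). The gripper opens to 85 mm and grips with 20 to 120 N. Pads are 22 mm wide; open, the fingers measure 114 mm over their backs; the gripper's body (76 mm by 85 mm) begins 54 mm behind the grasp point. The pads swing forward as they close: fully open they stand 13 mm farther back than shut.
Start: joints at [-0.833, 0.255, 0.108, 0, -1.424, -0.285], TCP at [0.241, -0.495, 0.231] pointing down, gripper open.
Joint ranges: [-2.95, 2.95], [-1.21, 1.97], [-1.09, 1.5], [-2.87, 1.71], [-2.94, -0.07], [-3.05, 3.05]. Speed limits (rad/s): [2.57, 2.57, 3.14, 3.14, 3.14, 3.14].

### API

Orientations are given as a unit quaternion [x, y, z, w].
In Python, from cell import r gives the robot as it stands.
- The arm moves only by the tool drive_tool, never from a script. Its argument "moves" is a list of rows, each a list of 3 entries, a list of its own where there are three numbers: the closure, from -1 (fully open) to 1 (shut), then the shift along the tool's x, y, z as a fraction of full scale, then the turn about the tool's z as a fraction of full scale. A call has 1 to 10 rows; each row shifts and turns the commanded pose from where the row before left it, along the tool's axes as they then stand; what a row does not reach is not made up. Full scale, the value 1, is 5 cm for a shift and 0.1 rad for a turn. A row lasts 1/10 s, in which the tool goes at most 50 mm and 8.59 degrees, less where a joint would pass 70% of its speed; a pose out of reach is approached as far as the arm can. A call with a number of a shift or a turn outside -1 to 1 is refused whole. A call with a gripper value outside its range is refused whole. The fingers move at their own pace and stop on an object; "force" is the grip in N (left out, the last holds). Time passes only in rows, so rows that do not move let the fingers close. It gives the time, the measured TCP pose, the force, the opening and the grip force at its end, in the units of the state.
- r.get_obs(): the state, without advancing time (a new reading comes with each control period).
- r.grab_frame(name): name is "scene" or "top"; returns a dict with "frame" (420x560x3 uint8, blue, green, red), "fx", "fy", "cx", "cy" (pixels), "origin" and "rotation" of the camera in the world. Camera axes: x right, y up, looking along -z (the intrinsics and any distortion apply to the point x, -y, -z); pixel columns grow to the right and rows downward; lengths in m; the calibration is good to about 2 mm. A picture is of the moment at which its call begins. There is no depth.
- r.close_job(): hands the job in; it is judged then, once.
The state is a dict: "clock": time; "joint_pos": joint angles; "qd": joint speeds; "joint_torque": joint torques, N m; "ee_pos": TCP position; "ee_rot": TCP orientation; "contact_force": force on the tool from outside, world axes, zero at the start; "ft_torque": the same for the moment, N m; "grip_width": finger opening in m; "grip_force": force on a finger pad.
Only numpy, scipy, OpenCV 4.12 (cv2) and the standard library are available. Lean on these libraries where they do the work, as an engineer would, in place of code of your own. Each camera call takes 0.05 s, during which the arm holds its last target. There are 200 camera calls.

## Working session

There is one attempt and no reset: what is moved stays moved. The work goes in short steps, Python scripts to look and compute and a tool call to move; the robot and the scene stay as the last step left them, time stands still between calls to the robot, and variables do not carry over. Pictures are saved under pics/ and viewed, at most 10 in all, crops included, and the job is handed in when it is done.

Besides the shell and the picture viewer there is one more tool, called after "Call:" as a command line: name --argument value ..., lists and objects as JSON in quotes. drive_tool: Moves the arm, as the interface text tells. Shift numbers are shares of 5 cm and turn numbers shares of 0.1 rad, none past 1 either way. Its arguments: {"type":"object","properties":{"moves":{"type":"array","items":{"type":"array"}},"force":{"type":"number"}},"required":["moves"]}

```bash
mkdir -p pics; ls; cat > h.py <<'E'
import numpy as np, cv2
from cell import r
def snap(n,f):
    d=r.grab_frame(n); cv2.imwrite(f'pics/{f}.png',d['frame']); return d
def ray(d,u,v,z):
    c=np.array([(u-d['cx'])/d['fx'],-(v-d['cy'])/d['fy'],-1.0])
    w=np.array(d['rotation'])@c; o=np.array(d['origin']); return o+w*(z-o[2])/w[2]
def proj(d,p):
    c=np.array(d['rotation']).T@(np.array(p)-d['origin']); return d['cx']+d['fx']*c[0]/-c[2], d['cy']+d['fy']*c[1]/c[2]
E
python3 - <<'E'
from h import *
for n in('scene','top'):
    d=snap(n,n+'0'); print({k:v for k,v in d.items() if k!='frame'})
    np.save(n+'.npy',{k:v for k,v in d.items() if k!='frame'},allow_pickle=True)
    cv2.imwrite(f'pics/{n}0b.png',cv2.resize(d['frame'],(784,588),interpolation=cv2.INTER_CUBIC))
print(r.get_obs())
E
```

```text
pics
{'fx': 379.9745509591392, 'fy': 379.9745509591392, 'cx': 275.84810071203174, 'cy': 208.26311692404255, 'origin': array([-0.34559831,  0.55219947,  0.52176462]), 'rotation': array([-0.24958494,  0.47251841,  0.75138414, -0.38711185])}
{'fx': 412.5931660633188, 'fy': 412.5931660633188, 'cx': 281.21473666017476, 'cy': 205.75822587115223, 'origin': array([ 0.29402376, -0.00661566,  1.01721315]), 'rotation': array([ 0.05182688, -0.05679854, -0.70383836,  0.70618656])}
{'clock': 0.1, 'joint_pos': array([-8.33415858e-01,  2.55705705e-01,  1.07100526e-01, -4.30659340e-04,
       -1.42388009e+00, -2.84560859e-01]), 'qd': array([-3.84551728e-04, -1.86251068e-03,  3.01681698e-03,  6.05350705e-04,
        9.86060058e-05,  8.76858768e-04]), 'joint_torque': array([-4.19487013e-03, -3.87604737e+01,  2.38474113e+01,  5.37790060e+00,
       -3.81008838e-03, -2.71042512e-05]), 'ee_pos': array([ 0.24046129, -0.49415093,  0.23046227]), 'ee_rot': array([-2.24449431e-01,  9.74485348e-01,  8.40760712e-04, -2.27187652e-04]), 'contact_force': array([-0.04743342,  0.40322733, -0.68562307]), 'ft_torque': array([ 0.0222723 ,  0.00825181, -0.00810485]), 'grip_force': 0.0, 'grip_width': 0.08523554819513396}
```

View pics/top0b.png

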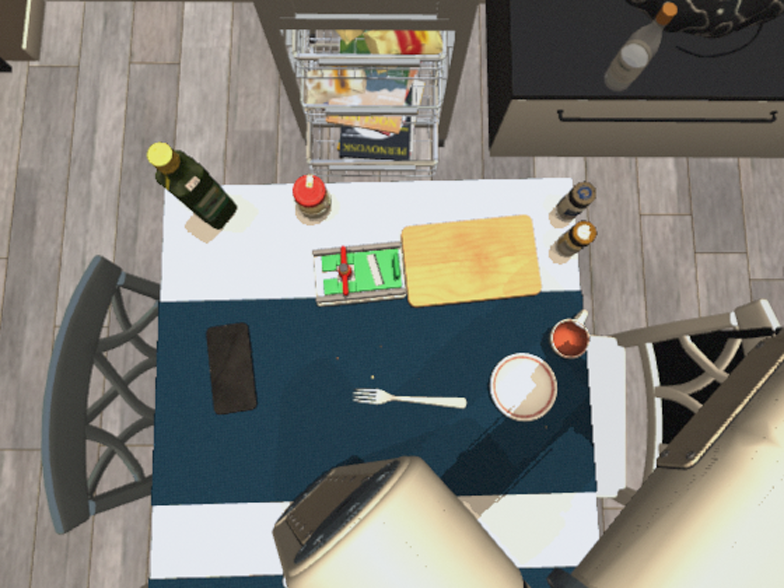

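View pics/scene0b.png

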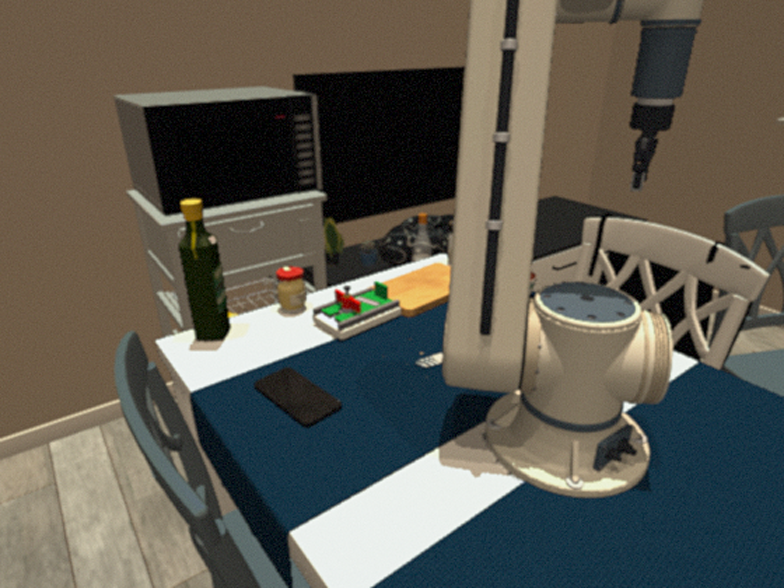

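The top view shows the slicer at (360,272) with the nut at (344,270), wings running up and down the image. The tab is at (397,265) and the board spans (402..540, 215..307). The rotation comes as a quaternion. I'll enlarge a crop to read it more closely.

```bash
sed -i "s/^from cell/from scipy.spatial.transform import Rotation as R\nfrom cell/; s/d=r.grab_frame(n);/d=r.grab_frame(n); d['rotation']=R.from_quat(d['rotation']).as_matrix();/" h.py
python3 - <<'E'
import cv2
im=cv2.imread('pics/top0.png')[145:225,215:395]
cv2.imwrite('pics/c1.png',cv2.resize(im,(792,352),interpolation=cv2.INTER_CUBIC))
E
```

```text
(no output)
```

View pics/c1.png

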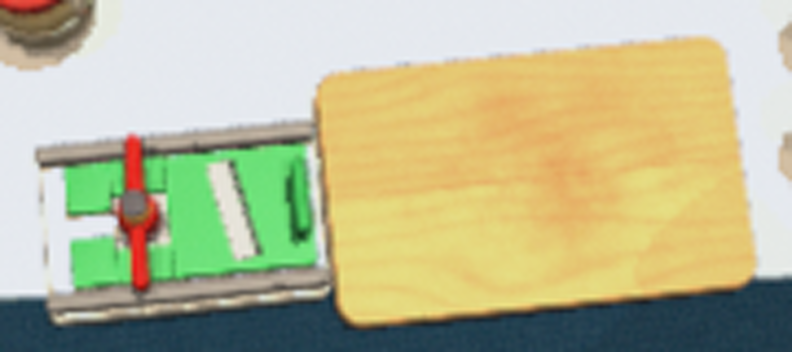

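The crop shows:
- stud cap at (134,205)
- wing ends at (133,137) and (141,288)
- tab from (299,155) to (302,238)
- board corners near (316,72), (724,37), (757,287) and (338,327)

```bash
python3 - <<'E'
from h import *
d=np.load('top.npy',allow_pickle=True).item(); d['rotation']=R.from_quat(d['rotation']).as_matrix()
f=lambda u,v,z: ray(d,u/4.4+215,v/4.4+145,z)
P={}
for n,u,v,z in [('stud',134,205,.084),('w1',133,137,.064),('w2',141,288,.064),('hub',137,213,.07),('tab1',299,155,.064),('tab2',302,238,.064),
 ('b1',316,72,.022),('b2',724,37,.022),('b3',757,287,.022),('b4',338,327,.022),('rl0',38,152,.038),('rl1',316,127,.038),('rr0',50,302,.038),('rr1',328,283,.038)]:
    P[n]=f(u,v,z); print(n,P[n].round(4))
b=sum(P[k] for k in('b1','b2','b3','b4'))/4; print('board c',b)
for a,c in(('b1','b2'),('b4','b3'),('b4','b1'),('b3','b2'),('rl1','rl0'),('rr1','rr0'),('tab1','tab2'),('w1','w2')):
    v=P[a]-P[c]; print(a,c,np.linalg.norm(v).round(4),np.arctan2(-v[0],v[1]).round(3))
E
```

```text
stud [0.4713 0.0693 0.084 ]
w1 [0.5123 0.0721 0.064 ]
w2 [0.4304 0.0665 0.064 ]
hub [0.4697 0.0688 0.07  ]
tab1 [ 0.5028 -0.0171  0.064 ]
tab2 [ 0.4576 -0.0188  0.064 ]
b1 [ 0.5599 -0.027   0.022 ]
b2 [ 0.5814 -0.2583  0.022 ]
b3 [ 0.4383 -0.2718  0.022 ]
b4 [ 0.4151 -0.0393  0.022 ]
rl0 [0.5095 0.1264 0.038 ]
rl1 [ 0.5243 -0.0267  0.038 ]
rr0 [0.4262 0.1179 0.038 ]
rr1 [ 0.4372 -0.0333  0.038 ]
board c [ 0.4986438  -0.14911411  0.022     ]
b1 b2 0.2323 0.093
b4 b3 0.2337 0.099
b4 b1 0.1453 1.655
b3 b2 0.1438 1.665
rl1 rl0 0.1538 -3.045
rr1 rr0 0.1516 -3.069
tab1 tab2 0.0452 -1.533
w1 w2 0.0821 -1.503
```

Everything fits the given sizes: slicer yaw is about 0.09, the stud is at (0.471, 0.069), and the tab at (0.480, -0.018). I'll use the half-open fingers as a fork centred over the stud and turn about the tool z.

Call:
drive_tool --moves '[[-0.2,[-0.65,0.58,0],0],[-0.2,[-0.65,0.58,0],0],[-0.2,[-0.65,0.58,0],0],[-0.2,[-0.65,0.58,0],0],[-0.2,[-0.65,0.58,0],0],[-0.2,[-0.65,0.58,0],0],[-0.2,[-0.65,0.58,0],0],[-0.2,[-0.65,0.58,0],0],[-0.2,[-0.65,0.58,0],0],[-0.2,[-0.65,0.58,0],0]]'

```text
clock: 1.1
ee_pos: [0.406, -0.0898, 0.2312]
ee_rot: [-0.225, 0.974, 0.0, -0.0]
contact_force: [0.9, -0.4, 0.5]
grip_width: 0.0508
grip_force: 0.0
```

Call:
drive_tool --moves '[[-0.2,[-0.65,0.58,0],0],[-0.2,[-0.65,0.58,0],0],[-0.2,[-0.65,0.58,0],0],[-0.2,[-0.65,0.58,0],0],[-0.2,[0,0,0],-1],[-0.2,[0,0,0],-1],[-0.2,[0,0,0],-1],[-0.2,[0,0,0],-1],[-0.2,[0,0,0],-1],[-0.2,[0,0,0],-1]]'

```text
clock: 2.1
ee_pos: [0.4718, 0.0696, 0.2308]
ee_rot: [-0.504, 0.864, 0.0, -0.0]
contact_force: [0.3, -0.8, 0.6]
grip_width: 0.0514
grip_force: 0.0
```

Call:
drive_tool --moves '[[-0.2,[0,0,0],-1],[-0.2,[0,0,0],-1],[-0.2,[0,0,0.2],-1],[-0.2,[0,0,0.2],-1],[-0.2,[0,0,0.2],-1],[-0.2,[0,0,0.2],-1],[-0.2,[0,0,0.2],-1],[-0.2,[0,0,0.2],-1],[-0.2,[0,0,0.2],-1],[-0.2,[0,0,0.2],-1]]'

```text
clock: 3.1
ee_pos: [0.4718, 0.0695, 0.1505]
ee_rot: [0.856, -0.516, -0.0, 0.0]
contact_force: [-0.1, -0.5, -0.6]
grip_width: 0.0511
grip_force: 0.0
```

```bash
cat >> h.py <<'E'
def st(tgt=None):
    o=r.get_obs(); M=R.from_quat(o['ee_rot']).as_matrix()
    print('t',o['clock'],'p',o['ee_pos'].round(4),'yawY',np.arctan2(M[1,1],M[0,1]).round(3),'j',o['joint_pos'].round(2),'F',o['contact_force'].round(1),'T',o['ft_torque'].round(2),'w',round(o['grip_width'],4),'gf',round(o['grip_force'],1))
    if tgt is not None: print('units',(M.T@(np.array(tgt)-o['ee_pos'])/.05).round(3))
E
python3 - <<'E'
from h import *
st([.471,.069,.045])
E
```

```text
t 3.1 p [0.4718 0.0695 0.1505] yawY -2.656 j [ 0.48  0.15 -0.23 -0.   -1.19  0.01] F [-0.1 -0.5 -0.6] T [-0.    0.05  0.01] w 0.0511 gf 0.0
units [2.00e-03 1.80e-02 2.11e+00]
```

Call:
drive_tool --moves '[[-0.2,[0,0,0],-1],[-0.2,[0,0,0],-1],[-0.2,[0,0,0.1],-1],[-0.2,[0,0,0.5],-0.8],[-0.2,[0,0,0.5],0],[-0.2,[0,0,0.4],0],[-0.2,[0,0,0.3],0],[-0.2,[0,0,0.2],0],[-0.2,[0,0,0.1],0],[-0.2,[0,0,0],0]]'

```text
clock: 4.1
ee_pos: [0.4719, 0.0695, 0.0459]
ee_rot: [0.938, -0.347, -0.0, 0.0]
contact_force: [-0.1, -0.2, 0.3]
grip_width: 0.051
grip_force: 0.0
```

```bash
python3 - <<'E'
from h import *
st([.471,.069,.045])
d=snap('top','t2'); im=d['frame'][115:235,195:355]
cv2.imwrite('pics/c2.png',cv2.resize(im,(800,600),interpolation=cv2.INTER_CUBIC))
E
```

```text
t 4.1 p [0.4719 0.0695 0.0459] yawY -2.28 j [ 0.48  0.26 -0.39 -0.   -0.92  0.39] F [-0.1 -0.2  0.3] T [-0.06  0.    0.04] w 0.051 gf 0.0
units [-0.007  0.019  0.018]
```

View pics/c2.png

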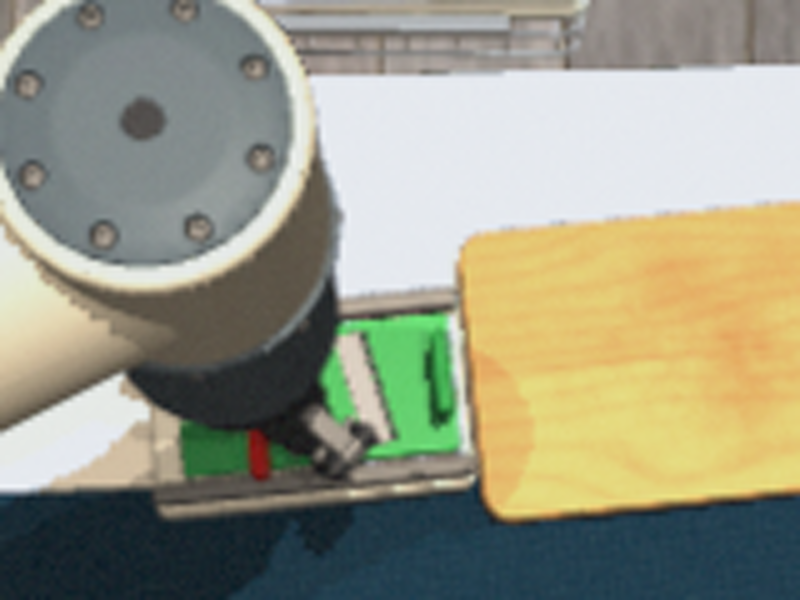

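One finger is at about (340,445), on the counter-clockwise side of the lower wing at (260,455), with no contact forces. I'll turn clockwise, which is the positive tool z direction.

Call:
drive_tool --moves '[[-0.2,[0,0,0],1],[-0.2,[0,0,0],1],[-0.2,[0,0,0],1],[-0.2,[0,0,0],1],[-0.2,[0,0,0],1],[-0.2,[0,0,0],1],[-0.2,[0,0,0],1],[-0.2,[0,0,0],1],[-0.2,[0,0,0],1],[-0.2,[0,0,0],1]]'

```text
clock: 5.15
ee_pos: [0.4736, 0.0709, 0.0477]
ee_rot: [-0.655, 0.755, -0.0, 0.002]
contact_force: [0.2, 3.7, 1.0]
grip_width: 0.0516
grip_force: 1.4
```

```bash
python3 - <<'E'
from h import *
st([.471,.069,.045])
E
```

```text
t 5.15 p [0.4736 0.0709 0.0477] yawY 3.0 j [ 0.48  0.26 -0.39 -0.   -0.92 -0.62] F [0.2 3.7 1. ] T [ 1.18 -0.12  0.05] w 0.0516 gf 1.4
units [0.045 0.046 0.053]
```

Call:
drive_tool --moves '[[-0.2,[0,0,0.05],1],[-0.2,[0,0,0],1],[-0.2,[0,0,0],1],[-0.2,[0,0,0],1],[-0.2,[0,0,0],1],[-0.2,[0,0,0],1],[-0.2,[0,0,0],1],[-0.2,[0,0,0],1],[-0.2,[0,0,0],1],[-0.2,[0,0,0],1]]'

```text
clock: 6.15
ee_pos: [0.4746, 0.0705, 0.0458]
ee_rot: [-0.213, 0.977, 0.0, 0.003]
contact_force: [1.5, 1.5, 2.4]
grip_width: 0.0509
grip_force: 1.5
```

Call:
drive_tool --moves '[[-0.2,[0,0,0],1],[-0.2,[0,0,0],1],[-0.2,[0,0,0],1],[-0.2,[0,0,0],1],[-0.2,[0,0,0],1],[-0.2,[0,0,0],1],[-0.2,[0,0,0],1],[-0.2,[0,0,0],1],[-0.2,[0,0,0],1],[-0.2,[0,0,0],1]]'

```text
clock: 7.15
ee_pos: [0.4736, 0.0705, 0.0454]
ee_rot: [0.282, 0.96, 0.001, 0.002]
contact_force: [-0.5, 1.8, 1.6]
grip_width: 0.0511
grip_force: 1.6
```

Call:
drive_tool --moves '[[-0.2,[0,0,0],1],[-0.2,[0,0,0],1],[-0.2,[0,0,0],1],[-0.2,[0,0,0],-0.7]]'

```text
clock: 7.55
ee_pos: [0.4732, 0.0703, 0.0451]
ee_rot: [0.389, 0.921, 0.001, 0.001]
contact_force: [0.4, -0.4, -0.4]
grip_width: 0.0513
grip_force: 0.0
```

```bash
python3 - <<'E'
from h import *
st([.471,.069,.12])
E
```

```text
t 7.55 p [0.4732 0.0703 0.0451] yawY 0.772 j [ 0.48  0.26 -0.4   0.   -0.91 -2.85] F [ 0.4 -0.4 -0.4] T [-0.03  0.01  0.04] w 0.0513 gf 0.0
units [ 0.011 -0.045 -1.498]
```

Call:
drive_tool --moves '[[-0.2,[0,0,-0.5],0],[-0.2,[0,0,-0.5],0],[-0.2,[0,0,-0.5],0],[-0.2,[0,0,-0.1],-1],[-0.2,[0,0,0],-1],[-0.2,[0,0,0],-1],[-0.2,[0,0,0],-1],[-0.2,[0,0,0],-1],[-0.2,[0,0,0],-1],[-0.2,[0,0,0],-1]]'

```text
clock: 8.55
ee_pos: [0.4726, 0.0697, 0.1248]
ee_rot: [0.047, 0.999, 0.0, 0.001]
contact_force: [-1.0, -0.1, 0.4]
grip_width: 0.0511
grip_force: 0.0
```

Call:
drive_tool --moves '[[-0.2,[0,0,0],-1],[-0.2,[0,0,0],-1],[-0.2,[0,0,0],-1],[-0.2,[0,0,0],-1],[-0.2,[0,0,0],-1],[-0.2,[0,0,0],-1],[-0.2,[0,0,0],-1],[-0.2,[0,0,0],-1],[-0.2,[0,0,0],-1],[-0.2,[0,0,0],-1]]'

```text
clock: 9.55
ee_pos: [0.4726, 0.0698, 0.1248]
ee_rot: [-0.438, 0.899, -0.0, 0.001]
contact_force: [0.3, 1.3, -0.4]
grip_width: 0.051
grip_force: 0.0
```

Call:
drive_tool --moves '[[-0.2,[0,0,0],-1],[-0.2,[0,0,0],-1],[-0.2,[0,0,0],-1],[-0.2,[0,0,0],-1],[-0.2,[0,0,0],-1],[-0.2,[0,0,0],-1],[-0.2,[0,0,0],-1],[-0.2,[0,0,0],-1],[-0.2,[0,0,0],-1],[-0.2,[0,0,0],-1]]'

```text
clock: 10.55
ee_pos: [0.4726, 0.0698, 0.1248]
ee_rot: [0.815, -0.579, 0.001, -0.001]
contact_force: [-0.8, -0.4, -1.8]
grip_width: 0.0517
grip_force: 0.0
```

Call:
drive_tool --moves '[[-0.2,[0,0,0],-1],[-0.2,[0,0,0],-1],[-0.2,[0,0,0],-1],[-0.2,[0,0,0],-1],[-0.2,[0,0,0],-0.5]]'

```text
clock: 11.05
ee_pos: [0.4726, 0.0697, 0.1248]
ee_rot: [0.924, -0.383, 0.001, -0.001]
contact_force: [0.7, 0.4, 0.2]
grip_width: 0.0514
grip_force: 0.0
```

```bash
python3 - <<'E'
from h import *
st([.472,.0695,.049])
E
```

```text
t 11.05 p [0.4726 0.0697 0.1248] yawY -2.356 j [ 0.48  0.17 -0.27  0.   -1.12  0.31] F [0.7 0.4 0.2] T [ 0.   -0.    0.02] w 0.0514 gf 0.0
units [-0.006  0.014  1.516]
```

Call:
drive_tool --moves '[[-0.2,[0,0,0.4],-0.1],[-0.2,[0,0,0.4],0],[-0.2,[0,0,0.4],0],[-0.2,[0,0,0.3],0],[-0.2,[0,0,0],1],[-0.2,[0,0,0],1],[-0.2,[0,0,0],1],[-0.2,[0,0,0],1],[-0.2,[0,0,0],1],[-0.2,[0,0,0],1]]'

```text
clock: 12.05
ee_pos: [0.4726, 0.0706, 0.0495]
ee_rot: [0.77, -0.638, -0.0, -0.001]
contact_force: [-0.6, 3.2, -0.3]
grip_width: 0.0515
grip_force: 1.4
```

Call:
drive_tool --moves '[[-0.2,[0,0,0],1],[-0.2,[0,0,0],1],[-0.2,[0,0,0],1],[-0.2,[0,0,0],1],[-0.2,[0,0,0],1],[-0.2,[0,0,0],1],[-0.2,[0,0,0],1],[-0.2,[0,0,0],1],[-0.2,[0,0,0],1]]'

```text
clock: 12.95
ee_pos: [0.4743, 0.071, 0.0504]
ee_rot: [-0.417, 0.909, 0.0, 0.003]
contact_force: [1.7, 3.2, 1.3]
grip_width: 0.0512
grip_force: 1.3
```

Call:
drive_tool --moves '[[-0.2,[0,0,0],1],[-0.2,[0,0,0],1],[-0.2,[0,0,0],1],[-0.2,[0,0,0],1]]'

```text
clock: 13.35
ee_pos: [0.4746, 0.0707, 0.0507]
ee_rot: [-0.228, 0.974, 0.0, 0.003]
contact_force: [2.2, 2.0, 2.0]
grip_width: 0.0519
grip_force: 1.4
```

Call:
drive_tool --moves '[[-0.2,[0,0,0],1],[-0.2,[0,0,0],1],[-0.2,[0,0,0],1]]'

```text
clock: 13.65
ee_pos: [0.4744, 0.0705, 0.0507]
ee_rot: [-0.08, 0.997, 0.001, 0.003]
contact_force: [2.0, 0.5, 2.0]
grip_width: 0.0514
grip_force: 1.5
```

```bash
python3 - <<'E'
from h import *
st([.472,.0695,.049])
E
```

```text
t 13.65 p [0.4744 0.0705 0.0507] yawY 1.73 j [ 0.48  0.25 -0.39  0.   -0.92 -1.89] F [2.  0.5 2. ] T [ 0.28 -0.52  0.12] w 0.0514 gf 1.5
units [ 0.05  -0.012  0.034]
```

Force stays around 3 N and the nut has turned at least 5 rad in total. I'll turn a little more, back off, lift, and go over the tab with the fingers narrowed.

Call:
drive_tool --moves '[[-0.2,[0,0,0],1],[-0.2,[0,0,0],1],[-0.2,[0,0,0],1],[-0.2,[0,0,0],-0.8],[-0.2,[0,0,-0.5],0],[-0.2,[0,0,-0.5],0],[-0.2,[0,0,-0.5],0],[-0.2,[0,0,0],-0.8],[-0.2,[0,0,0],-0.8]]'

```text
clock: 14.55
ee_pos: [0.4732, 0.07, 0.1258]
ee_rot: [-0.053, 0.999, 0.001, 0.002]
contact_force: [0.4, -0.9, -0.5]
grip_width: 0.0511
grip_force: 0.0
```

```bash
python3 - <<'E'
from h import *
st([.480,-.0185,.12])
E
```

```text
t 14.55 p [0.4732 0.07   0.1258] yawY 1.677 j [ 0.48  0.17 -0.27  0.   -1.12 -1.94] F [ 0.4 -0.9 -0.5] T [-0.    0.06 -0.01] w 0.0511 gf 0.0
units [ 0.052 -1.775  0.113]
```

Call:
drive_tool --moves '[[0.3,[0.02,-0.6,0],0.1],[0.3,[0.03,-0.6,0],0],[0.3,[0,-0.57,0.1],0],[0.3,[0,0,0],0]]'

```text
clock: 14.95
ee_pos: [0.4782, -0.021, 0.1192]
ee_rot: [-0.045, 0.999, -0.0, 0.0]
contact_force: [-1.2, 1.0, -0.4]
grip_width: 0.03
grip_force: 0.0
```

```bash
python3 - <<'E'
from h import *
st([.480,-.0185,.041])
d=snap('top','t3'); im=d['frame'][115:235,195:355]
a=cv2.resize(im,(560,420),interpolation=cv2.INTER_CUBIC)
cv2.imwrite('pics/c3.png',a)
E
```

```text
t 14.95 p [ 0.4782 -0.021   0.1192] yawY 1.661 j [ 0.28  0.18 -0.28  0.   -1.11 -1.77] F [-1.2  1.  -0.4] T [0.03 0.02 0.03] w 0.03 gf 0.0
units [-0.04   0.047  1.564]
```

View pics/c3.png

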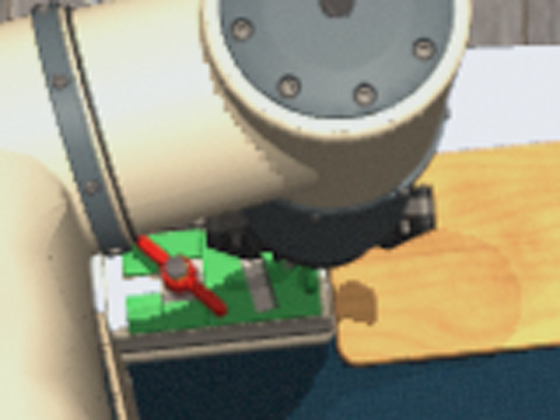

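The wing now runs from (142,240) to (225,312), about 0.88 rad. That is about 5.46 rad of clockwise turn, so the nut is clear. The tab is under the gripper, so I'll descend and grip.

Call:
drive_tool --moves '[[0.3,[-0.04,0.05,0.4],0],[0.3,[0,0,0.4],0],[0.3,[0,0,0.4],0],[0.3,[0,0,0.3],0],[0.3,[0,0,0.06],0],[0.3,[0,0,0],0]]'

```text
clock: 15.6
ee_pos: [0.4802, -0.0156, 0.0412]
ee_rot: [-0.047, 0.999, -0.0, 0.0]
contact_force: [0.2, 1.0, -0.3]
grip_width: 0.03
grip_force: 0.0
```

Call:
drive_tool --moves '[[1,[0,0,0],0],[1,[0,0,0],0],[1,[0,0,0],0],[1,[0,0,0],0],[1,[0,0,0],0],[1,[0,0,0],0]]' --force 30

```text
clock: 16.2
ee_pos: [0.4809, -0.0158, 0.042]
ee_rot: [-0.046, 0.999, 0.0, 0.001]
contact_force: [-2.0, 1.5, 6.9]
grip_width: 0.0073
grip_force: 32.4
```

```bash
python3 - <<'E'
from h import *
st([.4975,-.2095,.041])
E
```

```text
t 16.2 p [ 0.4809 -0.0158  0.042 ] yawY 1.664 j [ 0.29  0.27 -0.39  0.   -0.91 -1.77] F [-2.   1.5  6.9] T [ 0.47  0.43 -0.03] w 0.0073 gf 32.4
units [ 0.028 -3.888  0.018]
```

Call:
drive_tool --moves '[[1,[0,-0.1,0],0],[1,[0,-0.2,0],0],[1,[0,-0.3,0],0],[1,[0,-0.3,0],0],[1,[0,-0.3,0],0]]'

```text
clock: 16.7
ee_pos: [0.4865, -0.0754, 0.0416]
ee_rot: [-0.046, 0.999, 0.001, 0.001]
contact_force: [-0.2, 3.4, 3.2]
grip_width: 0.0072
grip_force: 32.1
```

```bash
python3 - <<'E'
from h import *
st([.498,-.2095,.041])
E
```

```text
t 16.7 p [ 0.4865 -0.0754  0.0416] yawY 1.664 j [ 0.16  0.29 -0.36 -0.   -0.92 -1.64] F [-0.2  3.4  3.2] T [ 1.57  0.09 -0.01] w 0.0072 gf 32.1
units [ 0.02  -2.692  0.009]
```

Call:
drive_tool --moves '[[1,[0,-0.3,0],0],[1,[0,-0.3,0],0],[1,[0,-0.3,0],0],[1,[0,-0.3,0],0],[1,[0,-0.3,0],0],[1,[0,-0.3,0],0],[1,[0,-0.3,0],0],[1,[0,-0.3,0],0],[1,[0,-0.2,0.02],0],[1,[0,0,0.02],0]]'

```text
clock: 17.7
ee_pos: [0.4979, -0.2071, 0.0397]
ee_rot: [-0.046, 0.999, -0.001, 0.0]
contact_force: [-3.9, -3.3, 9.6]
grip_width: 0.0071
grip_force: 33.1
```

```bash
python3 - <<'E'
from h import *
st([.498,-.2095,.041])
d=snap('top','t4'); im=d['frame'][125:245,215:375]
cv2.imwrite('pics/c4.png',cv2.resize(im,(560,420),interpolation=cv2.INTER_CUBIC))
E
```

```text
t 17.7 p [ 0.4979 -0.2071  0.0397] yawY 1.663 j [-0.1   0.37 -0.24  0.   -0.95 -1.38] F [-3.9 -3.3  9.6] T [-0.84  1.21 -0.01] w 0.0071 gf 33.1
units [ 0.002 -0.048 -0.026]
```

View pics/c4.png

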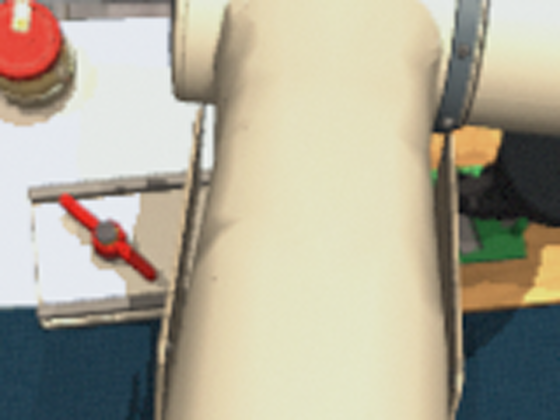

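The slicer bed is empty apart from the nut at (108,237), and the plate's end shows on the board at (490,240). I'll release, lift straight up, move aside and check.

Call:
drive_tool --moves '[[0.3,[0,0,0],0],[0.3,[0,0,0],0],[0.3,[0,0,0],0],[0.3,[0,0,-0.2],0],[0.3,[0,0,-0.6],0],[0.3,[0,0,-0.9],0],[0.3,[0,0,-0.9],0]]'

```text
clock: 18.45
ee_pos: [0.497, -0.2051, 0.1708]
ee_rot: [-0.047, 0.999, -0.0, -0.0]
contact_force: [1.5, -0.8, 0.6]
grip_width: 0.0301
grip_force: 0.0
```

Call:
drive_tool --moves '[[0.3,[0.6,-0.6,-0.2],0],[0.3,[0.7,-0.6,-0.2],0],[0.3,[0.7,-0.6,-0.2],0],[0.3,[0.7,-0.6,0],0],[0.3,[0.7,-0.6,0],0],[0.3,[0.7,-0.6,0],0],[0.3,[0.5,-0.5,0],0],[0.3,[0,0,0],0],[0.3,[0,0,0],0]]'

```text
clock: 19.35
ee_pos: [0.2871, -0.431, 0.1993]
ee_rot: [-0.046, 0.999, -0.0, 0.0]
contact_force: [0.0, -1.0, -0.1]
grip_width: 0.0301
grip_force: 0.0
```

```bash
python3 - <<'E'
from h import *
st()
d=snap('top','t5'); im=d['frame'][115:235,215:395]
cv2.imwrite('pics/c5.png',cv2.resize(im,(792,528),interpolation=cv2.INTER_CUBIC))
E
```

```text
t 19.35 p [ 0.2871 -0.431   0.1993] yawY 1.662 j [-0.68  0.2  -0.04 -0.   -1.33 -0.8 ] F [ 0.  -1.  -0.1] T [ 0.   -0.04 -0.  ] w 0.0301 gf 0.0
```

View pics/c5.png

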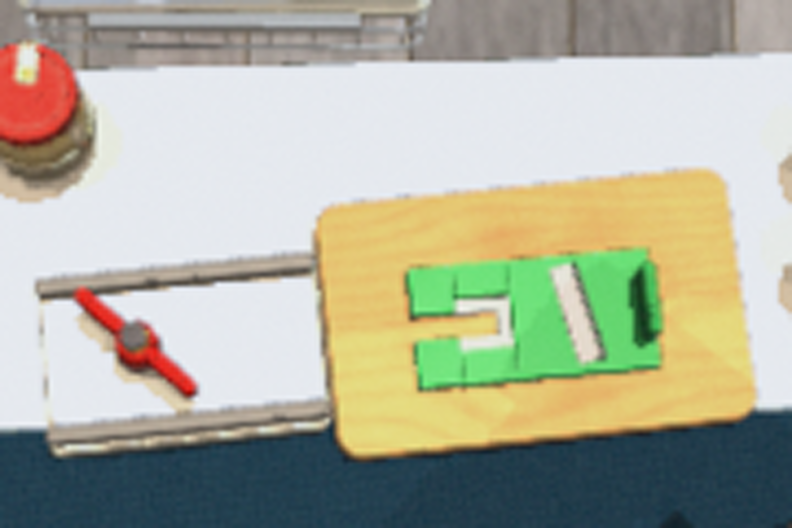

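The plate lies flat, straight and centred on the board, spanning (410..660, 250..388) against the board's (316..757, 170..459). The nut is still at its unscrewed angle and the robot is clear of everything.

```bash
python3 -c "
from cell import r
print(r.close_job())"
```

```text
the job is handed in; nothing more can be done
None
```

I handed the job in at about 19 s: the nut is unscrewed (turned about 5.5 rad clockwise) and the cutter plate lies flat, straight and wholly on the chopping board, with the arm touching nothing; hand-in returned no verdict, so this rests on the last top-camera picture.

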